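Refit the yellow switch-box cover from the peg rack

ROBOT

A 6-joint arm with a two-finger parallel gripper is mounted at the origin on the work surface. World frame = base frame: x ahead of the robot, y to its left, z up, the work surface at z = 0. Lengths are in m, angles in rad, forces in N, time in s.
With the tool pointing down it reaches from about 0.225 to 0.875 m from the base axis. Payload 3.4 kg.
Tool frame: the origin (TCP) lies between the finger pads; the fingertips stand 19 mm ahead of it and the grasp point (between the pads) is the TCP; z points along the fingers, y is the line along which they close (so a half turn about z gives the same grasp; the last joint's range is limited). The gripper opens to 85 mm and grips with 20 to 120 N. Pads are 22 mm wide; open, the fingers measure 114 mm over their backs; the gripper's body (76 mm by 85 mm) begins 54 mm behind the grasp point. The pads swing forward as they close: fully open they stand 13 mm farther back than shut.
Start: joints at [1.047, 0.276, 1.505, -0, 1.361, -0.121], TCP at [0.225, 0.529, 0.25] pointing down, gripper open.
Joint ranges: [-2.89, 2.89], [-0.75, 2.08], [0.22, 2.7], [-1.18, 4.32], [0.11, 2.71], [-2.7, 2.7]. Speed limits (rad/s): [2.57, 2.57, 3.14, 3.14, 3.14, 3.14].

INTERFACE

Orientations are given as a unit quaternion [w, x, y, z].
In Python, from rig import get_state, imaging, ticket gives the robot as it stands. The module is installed in compiled form; this text tells all that it offers.
- The arm moves only by the shell command python3 -m inch 'ROWS' [FORCE]. ROWS is JSON, a list of rows, each an object with "claw": the opening, from -1 (shut) to 1 (fully open); "travel": the shift along the world's x, y, z in units of 200 mm (1.0 is 200 mm), a list of three; "turn": the turn about the world's z in units of 180 degrees (1.0 is 180 degrees). A call has 1 to 5 rows; each row is the pose to reach, as a shift and turn from the pose commanded when the call began, turning the shorter way round; what a row does not reach only later rows make up. A row lasts 1/10 s, in which the tool goes at most 50 mm and 8.59 degrees, less where a joint would pass 70% of its speed; a pose out of reach is approached as far as the arm can. A call with a number of a shift or a turn outside -1 to 1 is refused whole. A call with a gripper value outside its range is refused whole. The fingers move at their own pace and stop on an object; FORCE is the grip in N (left out, the last holds). Time passes only in rows, so rows that repeat a pose let the fingers close. It gives the time, the measured TCP pose, the force, the opening and the grip force at its end, in the units of the state.
- get_state(): the state, without advancing time (a new reading comes with each control period).
- imaging.get_image(name): name is "side" or "top"; returns the picture (384x512x3 uint8, red, green, blue); there is no depth.
- imaging.camera_params(name): a dict with "camera_matrix" (3x3 intrinsics, pixels), "cam_to_world" (4x4, takes a point from camera to world coordinates). Camera axes: x right, y down, z forward; pixel columns grow to the right and rows downward; lengths in m; the calibration is good to about 2 mm. A picture is of the moment at which its call begins. camera_params takes no time and is no camera call.
- ticket.sign_off(): hands the job in; it is judged then, once.
The state is a dict: "clock": time; "qpos": joint angles; "qd": joint speeds; "effort": joint torques, N m; "position": TCP position; "ee_rot": TCP orientation; "contact_force": force on the tool from outside, world axes, zero at the start; "moment": the same for the moment, N m; "width": finger opening in m; "gripper_force": force on a finger pad.
Only numpy, scipy, OpenCV 4.12 (cv2) and the standard library are available. Lean on these libraries where they do the work, as an engineer would, in place of code of your own. Each camera call takes 0.05 s, during which the arm holds its last target. There are 200 camera calls.

TASK

Close the open switch box: lift the yellow cover up and off its peg on the leaning rack, tuck its plain edge (the one away from the window hole) under the box's yellow lip, and then swing the other end down until the cover lies flat in its seat with the grip upward. Lower it gently rather than letting it drop shut, let go of it, and leave the blue cover hanging and the other things on the bench where they are.

Things in the scene. Friction and masses are not known exactly. Their poses are not given: they have to be found in the camera images.
- cover_yellow: The cover to fit: loose yellow aluminium plate 150 (x) x 110 (y) x 6 mm, 0.3 kg. Origin: centre of the plate's underside; z points out of the face with the grip. It starts hanging by its window on a rack peg, underside flat on the 35 degree rack face, +x end up the slope.
- cover_yellow_grip (a point): Centre of the cover's grip, a black block 28 (x) x 24 (y) mm at the plate's centre, standing 36 mm up from the plate's top face (z = 6 to 42 mm). This point is at z = 24 mm. Pinch it across its 24 mm (y).
- cover_yellow_foot (a point): Middle of the yellow cover's plain edge (x = -75 mm, on the underside), lower when hanging: the edge that goes under the lip.
- cover_yellow_window (a point): Centre of the yellow cover's square window hole, 22 x 22 mm (x = +54 mm, mid-thickness).
- cover_blue: A second cover of the same shape and size in blue, hanging on the rack's other peg. Leave it there.
- rack: Fixed rack: white perforated panel 350 mm wide (y), 240 mm up its slope, sloping at 35 degrees from level; its face rises towards the rack's +x and looks to -x (the robot) and up. Origin: on the bench under the panel's middle, z up. The face's lower edge is at x = -100, z = 20 mm. Rack and switch box may stand either way round, left or right.
- rack_peg_left (a point): Root, on the panel face, of the left (+y) brass peg, 7 mm thick, at (33, 80, 113) mm in the rack's frame. It runs straight 30 mm plus its round end, leaning 30 degrees up the slope from the face's normal: along (-0.087, 0, 0.996) in the rack's frame, nearly upright. Lifting a cover 45 mm along it frees it. Which cover hangs here varies.
- rack_peg_right (a point): Root of the right (-y) peg, the same kind of peg 160 mm to the side, at (33, -80, 113) mm in the rack's frame.
- box: Grey open-topped switch box fixed to the bench, 174 (x) x 136 (y) mm, terminal blocks and a green lamp inside, yellow lip on its -x side (near the robot). Origin: centre of its underside; z up. Pocket inside the walls 158 (x) x 120 (y) mm, centred, with a seat ledge 14 mm wide all round at z = 60 mm; side and +x walls end at z = 68 mm.
- box_seat (a point): Centre of the seat, at ledge height (0, 0, 60 mm) in the box's frame: where the cover's origin belongs, its axes along the box's, with 4 mm play either way in x and 5 mm in y.
- box_lip (a point): Middle of the lip's free edge, at its underside (-65, 0, 75 mm) in the box's frame. The lip is 6 mm thick (top at z = 81 mm) and overhangs the pocket by 14 mm over its full width, so the opening seen from above is 144 mm long, shorter than the cover.
- screwdriver: Loose screwdriver, 200 mm, lying on the bench. Bystander.
- hammer: Loose hammer, 280 mm, lying on the bench. Bystander.
- tape_roll: Loose grey tape roll, 104 mm across, 45 mm high. Bystander.
- glue: Loose white glue bottle, 60 mm across, 170 mm tall. Bystander.
- paint_can: Loose paint can, 100 mm across, 120 mm tall. Bystander.
Things that resemble listed ones, but are neither listed nor needed, are in the scene too. There is more than one size of the cover_yellow; the job needs the largest.

How it is judged:
By the outcome, as a careful person would: the job done as asked, in the order asked, and still so for the second after the job is handed in, with the robot touching nothing.
It also fails if it takes over 48 s, if anything falls off the work surface, if the arm or the gripper's body presses on something with over 40 N, if the wrist force passes 120 N, or if a joint passes its speed limit or range.

## Working session

There is one attempt and no reset: what is moved stays moved. The work goes in short steps, Python scripts to look and compute and a shell command to move; the robot and the scene stay as the last step left them, time stands still between calls to the robot, and variables do not carry over. Pictures are saved under pics/ and viewed, at most 10 in all, crops included, and the job is handed in when it is done.

```bash
mkdir -p pics
cat > h.py <<'E'
import numpy as np, cv2
from rig import get_state, imaging, ticket
def snap(n,f):
    im=imaging.get_image(n); cv2.imwrite(f,im[:,:,::-1]); return im
def P(n):
    c=imaging.camera_params(n); K=np.array(c["camera_matrix"]); T=np.linalg.inv(np.array(c["cam_to_world"])); return K@T[:3]
def proj(n,X):
    p=P(n)@np.c_[np.atleast_2d(X),np.ones(len(np.atleast_2d(X)))].T; return (p[:2]/p[2]).T
def tri(a,b): # a top px, b side px
    X=cv2.triangulatePoints(P("top"),P("side"),np.array(a,float).reshape(-1,2).T,np.array(b,float).reshape(-1,2).T); return (X[:3]/X[3]).T
def onz(n,px,z):
    M=P(n); out=[]
    for u,v in np.array(px,float).reshape(-1,2):
        A=np.array([M[0]-u*M[2],M[1]-v*M[2]]); out.append(np.r_[np.linalg.solve(A[:,:2],-(A[:,2]*z+A[:,3])),z])
    return np.array(out)
E
python3 - <<'E'
from h import *
np.set_printoptions(precision=3,suppress=True)
a=snap("top","pics/t0.png");b=snap("side","pics/s0.png")
cv2.imwrite("pics/both.png",cv2.resize(np.hstack([a,b])[:,:,::-1],(800,300)))
for n in("top","side"):print(imaging.camera_params(n))
print(get_state())
E
```

```text
{'camera_matrix': array([[446.208,   0.   , 246.601],
       [  0.   , 446.208, 193.189],
       [  0.   ,   0.   ,   1.   ]]), 'cam_to_world': array([[ 0.016, -0.978,  0.207,  0.198],
       [-1.   , -0.015,  0.007, -0.111],
       [-0.004, -0.207, -0.978,  1.462],
       [ 0.   ,  0.   ,  0.   ,  1.   ]])}
{'camera_matrix': array([[473.436,   0.   , 250.901],
       [  0.   , 473.436, 197.55 ],
       [  0.   ,   0.   ,   1.   ]]), 'cam_to_world': array([[ 0.979, -0.151,  0.134,  0.325],
       [-0.202, -0.721,  0.663, -0.956],
       [-0.003, -0.677, -0.736,  1.026],
       [ 0.   ,  0.   ,  0.   ,  1.   ]])}
{'clock': 0.1, 'qpos': array([ 1.047,  0.277,  1.506,  0.   ,  1.361, -0.121]), 'qd': array([ 0.   ,  0.001, -0.002, -0.001,  0.001, -0.   ]), 'effort': array([  0.003, -41.77 , -24.64 ,  -0.   ,   0.006,  -0.   ]), 'position': array([0.225, 0.529, 0.25 ]), 'ee_rot': array([-0.   ,  0.2  ,  0.98 , -0.001]), 'contact_force': array([ 0.19 , -0.645, -0.89 ]), 'moment': array([-0.024,  0.017,  0.038]), 'gripper_force': 0.0, 'width': 0.08550311956953664}
```

View pics/t0.png

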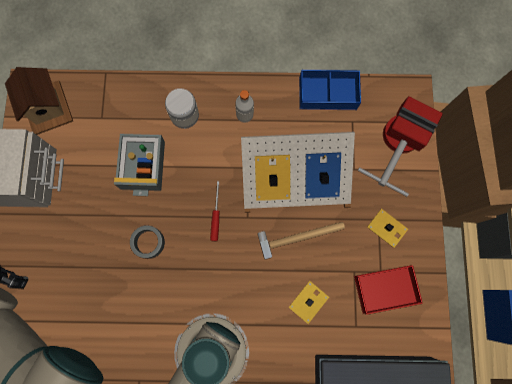

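View pics/s0.png

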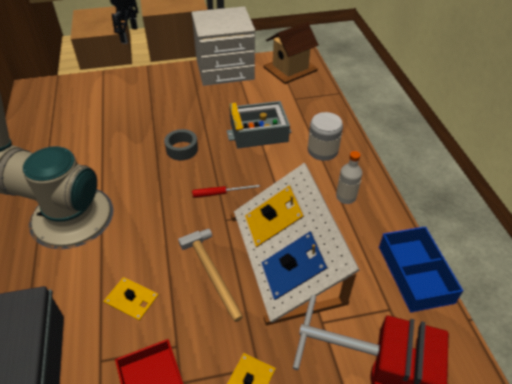

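The top view shows the yellow cover at about (273,178) on the rack's left peg, the blue one at (323,175), and the box at (140,162) with its yellow lip towards the robot. Smaller decoy covers lie on the bench. I'll take enlarged crops next.

Run:
```python
from h import *
a=cv2.imread("pics/t0.png");b=cv2.imread("pics/s0.png")
def crop(i,x,y,w,h,s):
    o=cv2.resize(i[y:y+h,x:x+w],None,fx=s,fy=s,interpolation=cv2.INTER_CUBIC)
    for k in range(0,w,10): cv2.putText(o,str(x+k),(k*s,8),0,.28,(0,0,255),1) if k%20==0 else 0; cv2.line(o,(k*s,10),(k*s,14),(0,0,255),1)
    for k in range(0,h,10): cv2.putText(o,str(y+k),(0,k*s+3),0,.28,(0,0,255),1); 
    return o
cv2.imwrite("pics/c1.png",np.vstack([np.hstack([crop(a,235,125,66,90,6),crop(a,105,125,66,90,6)])]))
cv2.imwrite("pics/c2.png",np.hstack([crop(b,225,160,90,100,5),crop(b,220,90,70,100,5)]))
```

```text
(no output)
```

View pics/c1.png

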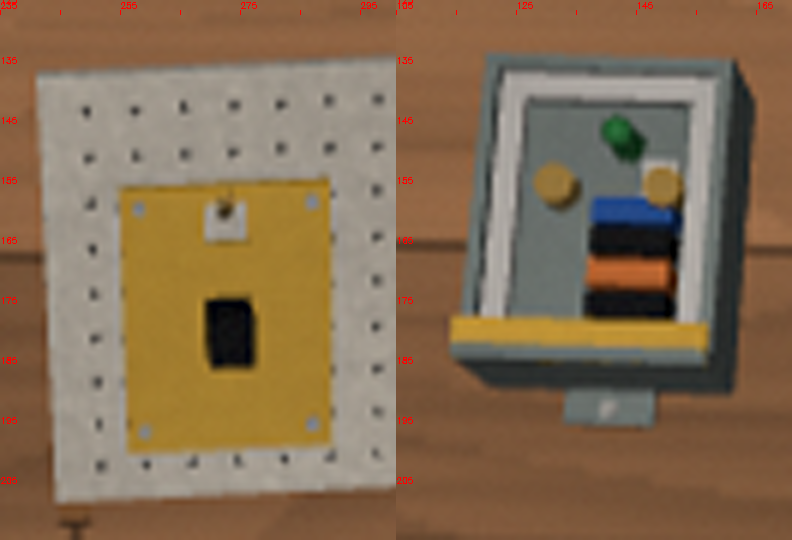

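View pics/c2.png

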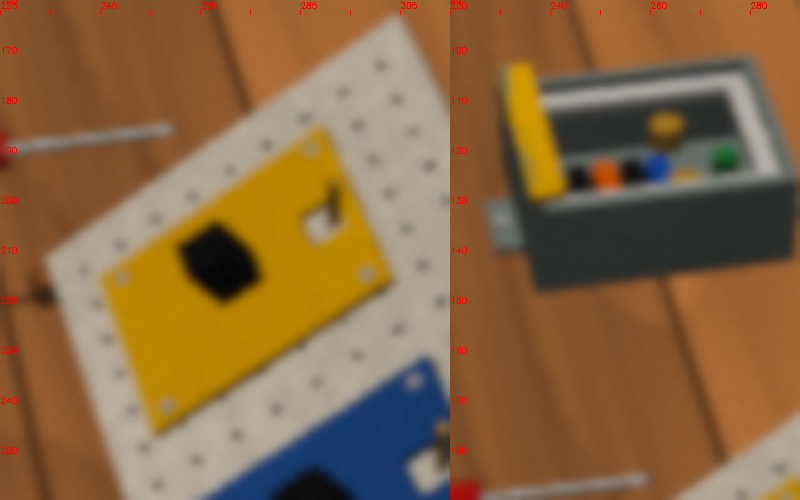

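The crops give readable corners for the cover plate, the lip and the box rim. I'll fit the poses to both views.

```bash
cat > fit.py <<'E'
from h import *
from scipy.optimize import least_squares
from scipy.spatial.transform import Rotation as R
np.set_printoptions(precision=4,suppress=True)
def px(l,ox,oy,s,dx=0): return np.array([((x-dx+.5)/s-.5+ox,(y+.5)/s-.5+oy) for x,y in l])
def fit(model,pt,ps,x0,name,nt=None,ns=None):
    f=lambda p:np.r_[(proj("top",model(p)[nt or slice(None)])-pt).ravel(),(proj("side",model(p)[ns or slice(None)])-ps).ravel()]
    r=least_squares(f,x0); print(name,r.x,"res",np.abs(r.fun).max(),np.sqrt((r.fun**2).mean())); return r.x
def cover(p): # x,y,z,yaw,tilt
    Rm=R.from_euler("ZY",[p[3],-p[4]])
    return Rm.apply([[.075,.055,.006],[.075,-.055,.006],[-.075,-.055,.006],[-.075,.055,.006]])+p[:3]
def box(p): # x,y,z,yaw
    L=[[-.065,.068,.081],[-.065,-.068,.081],[.087,.068,.068],[.087,-.068,.068]]
    return R.from_euler("Z",p[3]).apply(L)+p[:3]
if __name__=="__main__":
    ct=px([(120,187),(328,178),(330,443),(128,453)],235,125,6); cs=px([(322,127),(393,280),(154,430),(101,275)],225,160,5)
    print(tri(ct,cs))
    c=fit(cover,ct,cs,[.5,-.16,.1,0,.6],"cover")
    bt=px([(451,317),(710,324),(488,54),(735,60)],105,125,6,396); bs=px([(530,63),(565,195),(748,57),(797,178)],220,90,5,450)
    print(tri(bt,bs))
    b=fit(box,bt,bs,[.5,.14,0,0],"box")
    Rm=R.from_euler("ZY",[c[3],-c[4]])
    for n,v in dict(grip=[0,0,.024],griptop=[0,0,.042],foot=[-.075,0,0],win=[.054,0,.003]).items(): print(n,Rm.apply(v)+c[:3])
    Rb=R.from_euler("Z",b[3])
    for n,v in dict(seat=[0,0,.06],lip=[-.065,0,.075]).items(): print(n,Rb.apply(v)+b[:3])
    print("yaw deg",np.rad2deg([c[3],b[3],c[4]]))
E
python3 fit.py
```

```text
[[ 0.5971 -0.1246  0.1304]
 [ 0.6049 -0.2324  0.1279]
 [ 0.4815 -0.2403  0.0476]
 [ 0.4747 -0.1316  0.0471]]
cover [ 0.5429 -0.1818  0.0828  0.0584  0.5999] res 0.7246074140923042 0.35752064741117834
[[0.5333 0.3214 0.0865]
 [0.5311 0.1843 0.0849]
 [0.6829 0.317  0.0728]
 [0.6806 0.1811 0.0764]]
box [ 0.5962  0.2513  0.0054 -0.0153] res 0.7976893379139938 0.4039601056718817
grip [ 0.5294 -0.1826  0.1026]
griptop [ 0.5192 -0.1832  0.1175]
foot [ 0.4811 -0.1854  0.0404]
win [ 0.5857 -0.1793  0.1157]
seat [0.5962 0.2513 0.0654]
lip [0.5312 0.2523 0.0804]
yaw deg [ 3.3482 -0.8792 34.373 ]
```

```bash
cat > f2.py <<'E'
from fit import *
ct=px([(120,187),(328,178),(330,443),(128,453)],235,125,6); cs=px([(322,127),(393,280),(154,430),(101,275)],225,160,5)
bt=px([(451,317),(710,324),(488,54),(735,60)],105,125,6,396); bs=px([(530,63),(565,195),(748,57),(797,178)],220,90,5,450)
c=fit(lambda p:cover([p[0],p[1],.078,p[2],np.deg2rad(35)]),ct,cs,[.5,-.16,0],"cover z=.078")
b=fit(lambda p:box([p[0],p[1],0,p[2]]),bt,bs,[.5,.14,0],"box z=0")
Rm=R.from_euler("ZY",[c[2],-np.deg2rad(35)]); g=Rm.apply([0,0,.032])+[c[0],c[1],.078]; print("grasp pt",g)
s=get_state(); print("units",(g-s["position"])/.2)
# per-view residual, tape roll check: top-view only z
for n,p in(("top",ct),("side",cs)): print(n,(proj(n,cover([*c[:2],.078,c[2],np.deg2rad(35)]))-p).mean(0))
for n,p in(("top",bt),("side",bs)): print(n,(proj(n,box([*b[:2],0,b[2]]))-p).mean(0))
E
python3 f2.py
```

```text
cover z=.078 [ 0.5439 -0.1801  0.0565] res 1.1994443522765152 0.597166044774733
box z=0 [ 0.5976  0.2542 -0.0154] res 1.0812517809656441 0.6068717898801175
grasp pt [ 0.5256 -0.1811  0.1042]
units [ 1.5021 -3.5486 -0.7265]
top [-0.6855  0.3349]
side [0.3829 0.6166]
top [-0.5231  0.3777]
side [0.4994 0.6558]
```

```bash
python3 -m inch '[{"claw":1,"travel":[0.42,-1,0],"turn":0.147},{"claw":1,"travel":[0.42,-1,0],"turn":0.147},{"claw":1,"travel":[0.42,-1,0],"turn":0.147},{"claw":1,"travel":[0.42,-1,0],"turn":0.147},{"claw":1,"travel":[0.42,-1,0],"turn":0.147}]' 40
python3 -m inch '[{"claw":1,"travel":[0.42,-1,0],"turn":0},{"claw":1,"travel":[0.42,-1,0],"turn":0},{"claw":1,"travel":[0.42,-1,0],"turn":0},{"claw":1,"travel":[0.42,-1,0],"turn":0},{"claw":1,"travel":[0.42,-1,0],"turn":0}]'
python3 -m inch '[{"claw":1,"travel":[0.42,-1,0],"turn":0},{"claw":1,"travel":[0.42,-1,0],"turn":0},{"claw":1,"travel":[0.42,-1,0],"turn":0},{"claw":1,"travel":[0.42,-1,0],"turn":0},{"claw":1,"travel":[0.42,-1,0],"turn":0}]'
python3 -m inch '[{"claw":0.3,"travel":[0.24,-0.55,0],"turn":0},{"claw":0.3,"travel":[0.24,-0.55,0],"turn":0},{"claw":0.3,"travel":[0.24,-0.55,0],"turn":0},{"claw":0.3,"travel":[0.24,-0.55,-0.2],"turn":0},{"claw":0.3,"travel":[0.24,-0.55,-0.3],"turn":0}]'
python3 - <<'E'
from h import *
a=snap("top","pics/t1.png");b=snap("side","pics/s1.png")
X=get_state()["position"]; pt,ps=proj("top",X)[0],proj("side",X)[0]; print(X,get_state()["ee_rot"],get_state()["width"],pt,ps)
def crop(i,x,y,w,h,s): return cv2.resize(i[y:y+h,x:x+w],None,fx=s,fy=s,interpolation=cv2.INTER_CUBIC)
o=np.hstack([crop(a,235,125,80,110,5),crop(b,225,140,80,110,5)])[:,:,::-1].copy()
for p,ox,oy,d in((pt,235,125,0),(ps,225,140,400)): cv2.drawMarker(o,(int((p[0]-ox+.5)*5)+d,int((p[1]-oy+.5)*5)),(0,255,0),0,15,1)
cv2.imwrite("pics/c3.png",o)
E
```

```text
clock: 0.6
position: [0.3096, 0.3256, 0.2499]
ee_rot: [-0.0, -0.029, 1.0, -0.001]
contact_force: [-0.1, 0.4, -1.2]
width: 0.0853
gripper_force: 0.0
clock: 1.1
position: [0.3946, 0.1252, 0.2502]
ee_rot: [0.0, -0.027, 1.0, -0.001]
contact_force: [0.7, 1.0, -0.2]
width: 0.0853
gripper_force: 0.0
clock: 1.6
position: [0.479, -0.0752, 0.2499]
ee_rot: [0.0, -0.028, 1.0, -0.001]
contact_force: [-0.9, 1.8, 0.7]
width: 0.0856
gripper_force: 0.0
clock: 2.1
position: [0.5242, -0.1804, 0.1877]
ee_rot: [-0.002, -0.029, 1.0, 0.001]
contact_force: [-0.4, 0.7, 0.0]
width: 0.0553
gripper_force: 0.0
[ 0.52285873 -0.17921329  0.18685618] [-0.00377213 -0.02949772  0.99955497  0.00234982] 0.055184224227112215 [273.07755592 175.22714058] [267.12561157 188.89081706]
```

View pics/c3.png

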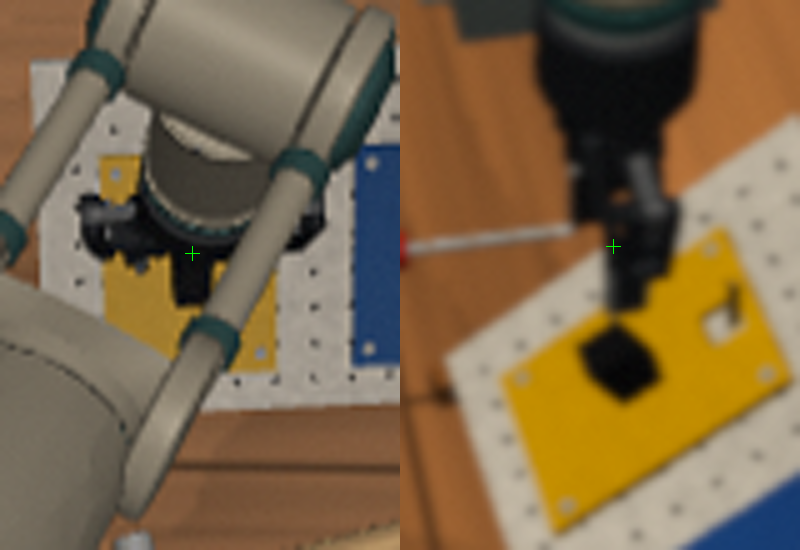

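The picture shows the fingers straddling the grip, with the projected TCP midway between them, as expected. I'll descend in stages and watch the force.

```bash
python3 -m inch '[{"claw":0.3,"travel":[0,0,-0.15],"turn":0},{"claw":0.3,"travel":[0,0,-0.25],"turn":0},{"claw":0.3,"travel":[0,0,-0.33],"turn":0},{"claw":0.3,"travel":[0,0,-0.36],"turn":0},{"claw":0.3,"travel":[0,0,-0.36],"turn":0}]' 40
python3 -m inch '[{"claw":0.3,"travel":[0,0,-0.03],"turn":0},{"claw":0.3,"travel":[0,0,-0.06],"turn":0},{"claw":0.3,"travel":[0,0,-0.06],"turn":0}]' 40
python3 -m inch '[{"claw":-0.2,"travel":[0,0,0],"turn":0},{"claw":-0.6,"travel":[0,0,0],"turn":0},{"claw":-1,"travel":[0,0,0],"turn":0},{"claw":-1,"travel":[0,0,0],"turn":0},{"claw":-1,"travel":[0,0,0],"turn":0}]' 50
```

```text
clock: 2.7
position: [0.5255, -0.1804, 0.1186]
ee_rot: [-0.0, -0.03, 1.0, 0.0]
contact_force: [0.7, -0.3, 1.0]
width: 0.0558
gripper_force: 0.0
clock: 3.0
position: [0.5251, -0.1808, 0.106]
ee_rot: [-0.0, -0.03, 1.0, 0.0]
contact_force: [-0.9, 0.9, 0.1]
width: 0.0556
gripper_force: 0.0
clock: 3.5
position: [0.5256, -0.1816, 0.1069]
ee_rot: [0.0, -0.03, 1.0, -0.001]
contact_force: [-0.6, -2.1, 4.9]
width: 0.023
gripper_force: 49.7
```

```bash
python3 -m inch '[{"claw":-1,"travel":[0.005,0,0.03],"turn":0},{"claw":-1,"travel":[0.003,0,0.07],"turn":0},{"claw":-1,"travel":[0,0,0.11],"turn":0},{"claw":-1,"travel":[-0.005,0,0.15],"turn":0},{"claw":-1,"travel":[-0.01,0,0.2],"turn":0}]' 50
python3 -m inch '[{"claw":-1,"travel":[-0.005,0,0.05],"turn":0},{"claw":-1,"travel":[-0.01,0,0.12],"turn":0},{"claw":-1,"travel":[-0.01,0,0.3],"turn":0},{"claw":-1,"travel":[-0.01,0,0.5],"turn":0},{"claw":-1,"travel":[-0.01,0,0.5],"turn":0}]' 50
```

```text
clock: 4.0
position: [0.5231, -0.1808, 0.1469]
ee_rot: [-0.0, -0.03, 1.0, 0.0]
contact_force: [0.6, -0.4, -2.5]
width: 0.0232
gripper_force: 49.2
clock: 4.5
position: [0.5245, -0.1825, 0.253]
ee_rot: [0.006, -0.029, 1.0, -0.003]
contact_force: [2.1, 0.1, -2.4]
width: 0.0234
gripper_force: 49.6
```

```bash
python3 -m inch '[{"claw":-1,"travel":[0.05,0.15,0],"turn":-0.024},{"claw":-1,"travel":[0.1,0.35,0],"turn":-0.024},{"claw":-1,"travel":[0.15,0.55,0],"turn":-0.024},{"claw":-1,"travel":[0.18,0.75,0],"turn":-0.024},{"claw":-1,"travel":[0.2,0.95,0],"turn":-0.024}]' 50
python3 -m inch '[{"claw":-1,"travel":[0.04,0.2,0],"turn":0},{"claw":-1,"travel":[0.08,0.4,0],"turn":0},{"claw":-1,"travel":[0.12,0.6,0],"turn":0},{"claw":-1,"travel":[0.15,0.8,0],"turn":0},{"claw":-1,"travel":[0.17,0.95,0],"turn":0}]' 50
python3 -m inch '[{"claw":-1,"travel":[0,0.15,0],"turn":0},{"claw":-1,"travel":[0,0.28,0],"turn":0},{"claw":-1,"travel":[0,0.28,-0.15],"turn":0},{"claw":-1,"travel":[0,0.28,-0.25],"turn":0},{"claw":-1,"travel":[0,0.28,-0.25],"turn":0}]' 50
python3 -m inch '[{"claw":-1,"travel":[0,0,0],"turn":0},{"claw":-1,"travel":[0,0,0],"turn":0},{"claw":-1,"travel":[0,0,0],"turn":0}]' 50
python3 - <<'E'
from h import *
a=snap("top","pics/t2.png");b=snap("side","pics/s2.png")
s=get_state();print(s["position"],s["ee_rot"])
def crop(i,x,y,w,h,s):
    return cv2.resize(i[y:y+h,x:x+w],None,fx=s,fy=s,interpolation=cv2.INTER_CUBIC)
cv2.imwrite("pics/c4.png",np.hstack([crop(a,100,105,80,110,5),crop(b,215,50,80,110,5)])[:,:,::-1])
E
```

```text
clock: 5.0
position: [0.5612, 0.0106, 0.2459]
ee_rot: [-0.0, 0.008, 1.0, 0.0]
contact_force: [0.8, -0.7, -2.1]
width: 0.0232
gripper_force: 49.6
clock: 5.5
position: [0.595, 0.2016, 0.2457]
ee_rot: [-0.001, 0.008, 1.0, 0.0]
contact_force: [-0.1, -0.8, -2.1]
width: 0.0233
gripper_force: 49.6
clock: 6.0
position: [0.5926, 0.2546, 0.1923]
ee_rot: [-0.004, 0.008, 1.0, -0.001]
contact_force: [-1.0, -0.8, -3.6]
width: 0.0234
gripper_force: 49.7
clock: 6.3
position: [0.5962, 0.255, 0.1979]
ee_rot: [0.001, 0.008, 1.0, 0.0]
contact_force: [-0.3, -0.2, -2.4]
width: 0.0234
gripper_force: 49.7
[0.59595612 0.2549385  0.1975363 ] [9.96553807e-04 8.37839859e-03 9.99964332e-01 3.80439998e-04]
```

View pics/c4.png

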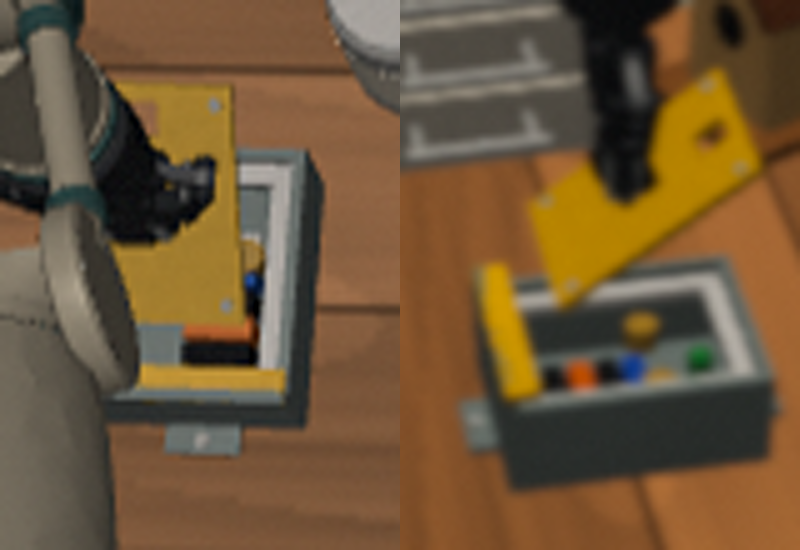

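The picture shows the cover still in its tilted grasp, hovering over the box, with the foot at side-crop (530,207) to (568,305). I'll fit its pose relative to the box.

```bash
cat > f3.py <<'E'
from fit import *
t=px([(232,86),(243,325)],100,105,5); s=px([(722,68),(763,161),(568,304),(530,207)],215,50,5,400)
c=fit(cover,t,s,[.6,.25,.17,0,.6],"cover free",nt=[1,2])
c2=fit(lambda p:cover([*p[:3],-.0168,p[3]]),t,s,[.6,.25,.17,.6],"cover yaw fixed",nt=[1,2])
box0=np.array([.5962,.2513,.0054]); Rb=R.from_euler("Z",-.0153)
Rm=R.from_euler("ZY",[-.0168,-c2[3]])
T=get_state()["position"]
for n,v in dict(origin=[0,0,0],foot=[-.075,0,0],footTop=[-.075,0,.006],grip=[0,0,.032]).items():
    w=Rm.apply(v)+c2[:3]; print(n,"in box frame",Rb.inv().apply(w-box0)*1000,"minus TCP",(w-T)*1000)
E
python3 f3.py
```

```text
cover free [ 0.6137  0.254   0.1762 -0.0195  0.6246] res 1.09862730814487 0.5427914418501432
cover yaw fixed [0.6137 0.254  0.1762 0.623 ] res 1.0789709493967337 0.5440637320336873
origin in box frame [ 17.4116   2.9913 170.8002] minus TCP [ 17.6992  -0.9139 -21.3361]
foot in box frame [-43.4986   3.0827 127.0402] minus TCP [-43.2025   0.1093 -65.0961]
footTop in box frame [-46.9994   3.088  131.913 ] minus TCP [-46.7028   0.1682 -60.2233]
grip in box frame [ -1.2593   3.0193 196.7885] minus TCP [-0.9691 -0.6002  4.6522]
```

```bash
python3 -m inch '[{"claw":-1,"travel":[-0.035,-0.0125,-0.1],"turn":0},{"claw":-1,"travel":[-0.035,-0.0125,-0.18],"turn":0},{"claw":-1,"travel":[-0.035,-0.0125,-0.24],"turn":0},{"claw":-1,"travel":[-0.035,-0.0125,-0.26],"turn":0},{"claw":-1,"travel":[-0.035,-0.0125,-0.26],"turn":0}]' 50
python3 -m inch '[{"claw":-1,"travel":[-0.02,0,-0.014],"turn":0},{"claw":-1,"travel":[-0.04,0,-0.028],"turn":0},{"claw":-1,"travel":[-0.06,0,-0.042],"turn":0},{"claw":-1,"travel":[-0.08,0,-0.056],"turn":0},{"claw":-1,"travel":[-0.08,0,-0.056],"turn":0}]' 40
python3 -m inch '[{"claw":-1,"travel":[-0.005,0,-0.01],"turn":0},{"claw":-1,"travel":[-0.005,0,-0.02],"turn":0},{"claw":-1,"travel":[-0.005,0,-0.02],"turn":0}]' 30
python3 - <<'E'
from h import *
b=snap("side","pics/s3.png")
cv2.imwrite("pics/c5.png",cv2.resize(b[60:160,210:310],None,fx=6,fy=6,interpolation=cv2.INTER_CUBIC)[:,:,::-1])
E
```

```text
clock: 6.9
position: [0.5885, 0.2524, 0.144]
ee_rot: [-0.0, 0.008, 1.0, -0.0]
contact_force: [-0.4, 0.0, -2.8]
width: 0.0234
gripper_force: 49.8
clock: 7.4
position: [0.5712, 0.2524, 0.1327]
ee_rot: [-0.001, 0.008, 1.0, -0.0]
contact_force: [0.3, 0.6, -2.7]
width: 0.0237
gripper_force: 49.8
clock: 7.7
position: [0.572, 0.2528, 0.13]
ee_rot: [0.001, 0.008, 1.0, 0.0]
contact_force: [0.4, 0.3, 1.7]
width: 0.0235
gripper_force: 50.5
```

View pics/c5.png

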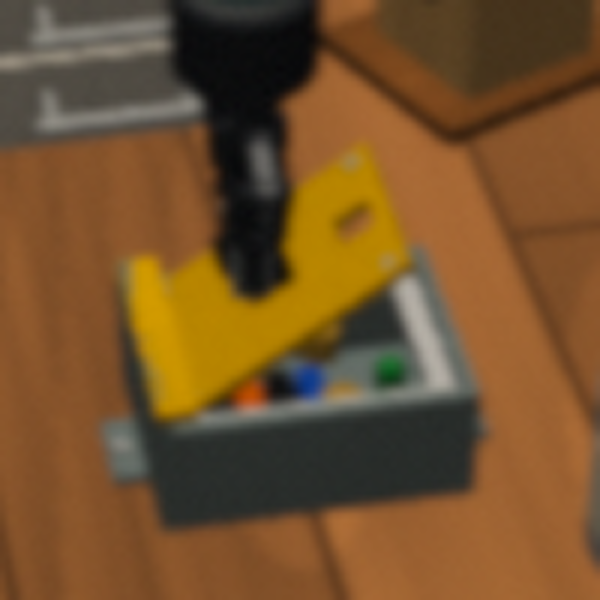

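The side crop shows the foot tucked under the lip along its full width, and the force jump puts it on the ledge. Next I swing it down with a light grip so the cover pivots in the pads.

```bash
python3 -m inch '[{"claw":-1,"travel":[0,0,0],"turn":0},{"claw":-1,"travel":[0.005,0,-0.005],"turn":0},{"claw":-1,"travel":[0.01,0,-0.01],"turn":0},{"claw":-1,"travel":[0.015,0,-0.015],"turn":0},{"claw":-1,"travel":[0.02,0,-0.02],"turn":0}]' 20
python3 -m inch '[{"claw":-1,"travel":[0.005,0,-0.007],"turn":0},{"claw":-1,"travel":[0.01,0,-0.014],"turn":0},{"claw":-1,"travel":[0.017,0,-0.023],"turn":0},{"claw":-1,"travel":[0.017,0,-0.023],"turn":0}]' 20
```

```text
clock: 8.25
position: [0.5765, 0.2528, 0.1267]
ee_rot: [0.001, 0.008, 1.0, 0.001]
contact_force: [0.7, 0.3, 8.2]
width: 0.0234
gripper_force: 51.4
clock: 8.65
position: [0.5814, 0.2527, 0.1226]
ee_rot: [0.003, 0.008, 1.0, 0.001]
contact_force: [1.7, -0.9, 8.0]
width: 0.0234
gripper_force: 52.1
```

```bash
python3 -m inch '[{"claw":-1,"travel":[0.009,0,-0.012],"turn":0},{"claw":-1,"travel":[0.018,0,-0.025],"turn":0},{"claw":-1,"travel":[0.027,0,-0.038],"turn":0},{"claw":-1,"travel":[0.037,0,-0.052],"turn":0},{"claw":-1,"travel":[0.037,0,-0.052],"turn":0}]' 20
python3 - <<'E'
from h import *
b=snap("side","pics/s4.png");a=snap("top","pics/t4.png")
cv2.imwrite("pics/c6.png",np.hstack([cv2.resize(i,None,fx=5,fy=5,interpolation=cv2.INTER_CUBIC) for i in (a[115:215,100:180],b[60:160,220:300])])[:,:,::-1])
E
```

```text
clock: 9.15
position: [0.5905, 0.2527, 0.1126]
ee_rot: [0.005, 0.008, 1.0, 0.001]
contact_force: [5.3, -1.1, 8.3]
width: 0.0233
gripper_force: 53.1
```

View pics/c6.png

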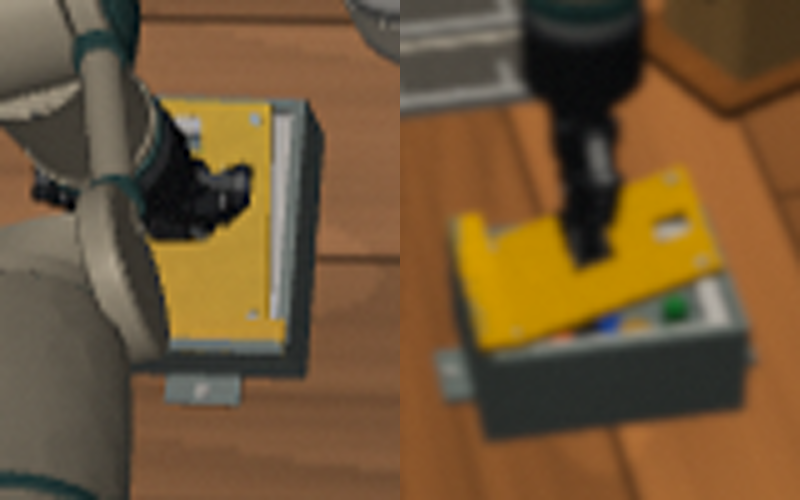

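The cover has swung to roughly 16 degrees. The foot is under the lip and the side gap on the ledge is about even. I'll keep lowering.

```bash
python3 -m inch '[{"claw":-1,"travel":[0.012,0,-0.012],"turn":0},{"claw":-1,"travel":[0.02,0,-0.024],"turn":0},{"claw":-1,"travel":[0.027,0,-0.036],"turn":0},{"claw":-1,"travel":[0.036,0,-0.048],"turn":0},{"claw":-1,"travel":[0.042,0,-0.06],"turn":0}]' 20
python3 -m inch '[{"claw":-1,"travel":[0.006,0,-0.01],"turn":0},{"claw":-1,"travel":[0.012,0,-0.02],"turn":0},{"claw":-1,"travel":[0.015,0,-0.028],"turn":0},{"claw":-1,"travel":[0.015,0,-0.028],"turn":0}]' 20
```

```text
clock: 9.75
position: [0.5984, 0.2527, 0.1004]
ee_rot: [0.004, 0.008, 1.0, 0.001]
contact_force: [4.3, -0.9, 6.4]
width: 0.0235
gripper_force: 53.7
clock: 10.15
position: [0.6013, 0.2526, 0.0944]
ee_rot: [0.004, 0.008, 1.0, 0.001]
contact_force: [4.4, -0.4, 6.3]
width: 0.023
gripper_force: 53.8
```

```bash
python3 -m inch '[{"claw":-1,"travel":[0,0,-0.005],"turn":0},{"claw":-1,"travel":[0,0,-0.01],"turn":0},{"claw":-1,"travel":[0,0,-0.01],"turn":0}]' 20
python3 -m inch '[{"claw":-1,"travel":[0,0,-0.005],"turn":0},{"claw":-1,"travel":[0,0,-0.01],"turn":0},{"claw":-1,"travel":[0,0,-0.01],"turn":0}]' 20
python3 - <<'E'
from h import *
b=snap("side","pics/s5.png");a=snap("top","pics/t5.png")
cv2.imwrite("pics/c7.png",np.hstack([cv2.resize(i,None,fx=5,fy=5,interpolation=cv2.INTER_CUBIC) for i in (a[115:215,100:180],b[70:170,220:300])])[:,:,::-1])
E
```

```text
clock: 10.45
position: [0.6013, 0.2527, 0.0926]
ee_rot: [0.004, 0.008, 1.0, 0.001]
contact_force: [4.3, -0.2, 6.1]
width: 0.0233
gripper_force: 53.9
clock: 10.75
position: [0.6013, 0.2528, 0.0905]
ee_rot: [0.004, 0.008, 1.0, 0.001]
contact_force: [4.3, 0.0, 6.8]
width: 0.0234
gripper_force: 54.0
```

View pics/c7.png

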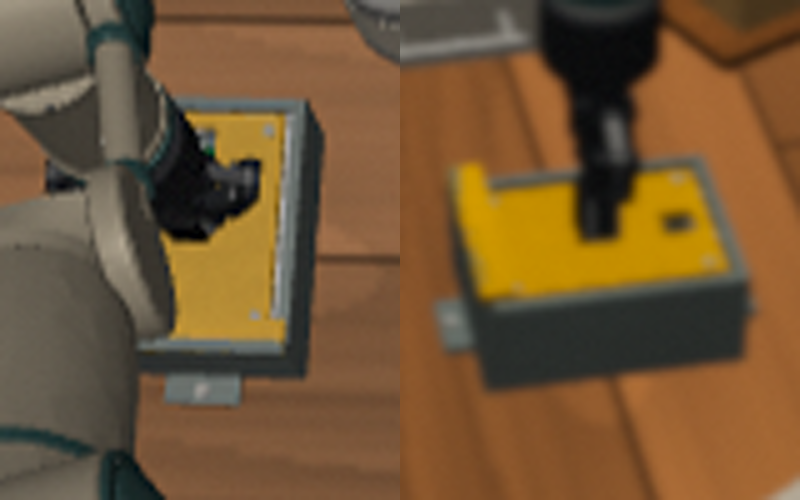

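```bash
python3 -m inch '[{"claw":-1,"travel":[0,0,-0.005],"turn":0},{"claw":-1,"travel":[0,0,-0.008],"turn":0},{"claw":-1,"travel":[0,0,-0.008],"turn":0}]' 20
python3 -m inch '[{"claw":-1,"travel":[0,0,-0.004],"turn":0},{"claw":-1,"travel":[0,0,-0.008],"turn":0},{"claw":-1,"travel":[0,0,-0.008],"turn":0}]' 20
```

```text
clock: 11.15
position: [0.6014, 0.2528, 0.09]
ee_rot: [0.004, 0.008, 1.0, 0.001]
contact_force: [2.7, -0.4, 11.0]
width: 0.023
gripper_force: 54.8
clock: 11.45
position: [0.6014, 0.2528, 0.09]
ee_rot: [0.005, 0.008, 1.0, 0.001]
contact_force: [0.5, -1.0, 18.0]
width: 0.0229
gripper_force: 55.9
```

The force rises with no further travel, so both ends are seated. I'll unload, let go gently and retreat upward.

```bash
python3 -m inch '[{"claw":-1,"travel":[0,0,0.006],"turn":0},{"claw":-1,"travel":[0,0,0.012],"turn":0},{"claw":-0.3,"travel":[0,0,0.012],"turn":0},{"claw":0,"travel":[0,0,0.012],"turn":0},{"claw":0,"travel":[0,0,0.012],"turn":0}]' 20
python3 -m inch '[{"claw":0.1,"travel":[0,0,0.05],"turn":0},{"claw":0.1,"travel":[0,0,0.15],"turn":0},{"claw":0.1,"travel":[0,0,0.35],"turn":0},{"claw":0.1,"travel":[0,0,0.6],"turn":0},{"claw":0.1,"travel":[0,0,0.8],"turn":0}]' 20
python3 -m inch '[{"claw":0.1,"travel":[-0.2,0,0],"turn":0},{"claw":0.1,"travel":[-0.4,0,0],"turn":0},{"claw":0.1,"travel":[-0.65,0.2,0],"turn":0},{"claw":0.1,"travel":[-0.9,0.4,0],"turn":0},{"claw":0.1,"travel":[-0.9,0.6,0],"turn":0}]' 20
python3 - <<'E'
from h import *
b=snap("side","pics/s6.png");a=snap("top","pics/t6.png")
cv2.imwrite("pics/c8.png",np.hstack([cv2.resize(i,None,fx=5,fy=5,interpolation=cv2.INTER_CUBIC) for i in (a[115:215,100:180],b[70:170,220:300])])[:,:,::-1])
s=get_state();print(s["clock"],s["position"],s["width"],s["contact_force"])
E
```

```text
clock: 11.95
position: [0.5967, 0.2523, 0.0867]
ee_rot: [-0.001, 0.008, 1.0, -0.0]
contact_force: [-0.4, 0.7, 0.4]
width: 0.0425
gripper_force: 0.0
clock: 12.45
position: [0.5978, 0.2526, 0.2508]
ee_rot: [0.001, 0.008, 1.0, 0.0]
contact_force: [0.9, 0.3, 0.6]
width: 0.0471
gripper_force: 0.0
clock: 12.95
position: [0.4181, 0.3606, 0.2488]
ee_rot: [-0.001, 0.009, 1.0, -0.001]
contact_force: [0.8, -0.0, -0.0]
width: 0.047
gripper_force: 0.0
13.05 [0.41855481 0.36638814 0.24862621] 0.047151165661452395 [ 0.03734724 -1.16135574 -0.31989908]
```

View pics/c8.png

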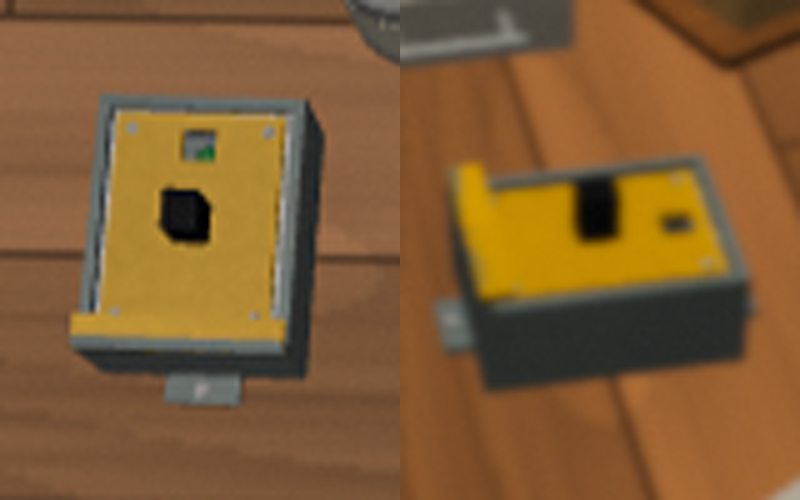

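The yellow plate sits inside the rim on all visible sides, with the lip over its foot and the grip up. One quick numeric height check, and a check that the bystanders haven't moved.

Run:
```python
from fit import *
t=px([(117,110),(288,117)],100,115,5); s=px([(690,168),(731,273)],220,70,5,400)
print("plate +x corners (bias z +5mm, expect ~.071)",tri(t,s), (tri(t,s)[0]+tri(t,s)[1])/2)
a0,a=cv2.imread("pics/t0.png"),cv2.imread("pics/t6.png"); d=cv2.absdiff(a0,a).max(2)>40
n,_,st,_=cv2.connectedComponentsWithStats(d.astype(np.uint8)); print(st[1:][st[1:,4]>15])
```

```text
plate +x corners (bias z +5mm, expect ~.071) [[0.6738 0.3063 0.0725]
 [0.6724 0.1944 0.0707]] [0.6731 0.2503 0.0716]
[[ 120  137   38   42 1291]
 [   0  141   25   25  283]
 [  26  141   23   37  289]
 [ 255  154   36   47 1492]
 [   0  157   41   42  740]
 [   0  175   92   99 2589]
 [   0  197    5    7   19]
 [  26  261   38    7  136]
 [   0  265   29   24  393]
 [   0  268  138  116 5228]
 [   0  288   23   33  426]
 [  81  321   14    3   21]
 [ 201  322   20    8   94]
 [ 217  327    9   10   39]
 [ 200  330   15    8   56]
 [ 229  334   15   36  178]
 [  45  341    7    4   17]
 [ 135  348   51   36  539]
 [   0  359   15   11   34]
 [   1  364   16   20   93]
 [  18  365    7   19   42]]
```

```bash
python3 -c "
from rig import ticket; print(ticket.sign_off())"
```

```text
the job is handed in; nothing more can be done
None
```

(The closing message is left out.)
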